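Hold the card stand against the sprung stop for screwing down

ROBOT

A 6-joint arm with a two-finger parallel gripper is mounted at the origin on the work surface. World frame = base frame: x ahead of the robot, y to its left, z up, the work surface at z = 0. Lengths are in m, angles in rad, forces in N, time in s.
With the tool pointing down it reaches from about 0.15 to 0.775 m from the base axis. Payload 6.1 kg.
Tool frame: the origin (TCP) lies between the finger pads; the fingertips stand 11 mm ahead of it and the grasp point (between the pads) lies 8 mm behind it; z points along the fingers, y is the line along which they close (so a half turn about z gives the same grasp; the last joint's range is limited). The gripper opens to 85 mm and grips with 20 to 120 N. Pads are 22 mm wide; open, the fingers measure 114 mm over their backs; the gripper's body (76 mm by 85 mm) begins 54 mm behind the grasp point. The pads swing forward as they close: fully open they stand 13 mm farther back than shut.
Start: joints at [1.233, 0.126, -0.04, 1.405, 0, 1.571], TCP at [0.174, 0.495, 0.242] pointing down, gripper open.
Joint ranges: [-2.72, 2.72], [-0.95, 1.95], [-1.27, 1.35], [-1.78, 2.02], [-1.46, 1.47], [-3.14, 3.14]. Speed limits (rad/s): [2.39, 2.39, 3.01, 3.14, 3.14, 3.14].

INTERFACE

Orientations are given as a unit quaternion [w, x, y, z].
In Python, from cell import manip gives the robot as it stands.
- The arm moves only by the tool play_rows, never from a script. Its argument "increments" is a list of rows, each an object with "linear": the shift along the world's x, y, z in m, a list of three; "roll": the turn about the world's z in rad. A call has 1 to 12 rows; each row shifts and turns the commanded pose from where the row before left it; what a row does not reach is not made up. A row lasts 1/8 s, in which the tool goes at most 62.5 mm and 10.7 degrees, less where a joint would pass 70% of its speed; a pose out of reach is approached as far as the arm can. A call is refused whole if a number of a shift passes 0.0625 or a number of a turn 0.188, either way. A call with a gripper value outside its range is refused whole. "grip" is the finger opening in m, from 0 to 0.0854, set as the call begins (left out, the last holds). The fingers move at their own pace and stop on an object; the grip force is fixed at half the most. Time passes only in rows, so rows that do not move let the fingers close. It gives the time, the measured TCP pose, the force, the opening and the grip force at its end, in the units of the state.
- manip.observe(): the state, without advancing time (a new reading comes with each control period).
- manip.capture(name): name is "scene" or "top" or "wrist"; returns a dict with "image" (384x512x3 uint8, red, green, blue), "depth" (384x512 float32, m along the optical axis (not along the pixel's ray), 0 where there is no reading), "mtx" (3x3 intrinsics, pixels), "rvec" (rotation vector, rad) and "tvec" (3), from world to camera coordinates, as OpenCV has them; the wrist camera has in their place "hand_eye" (4x4, takes a point from camera to tool coordinates, whose origin is the TCP and whose axes are the flange's). Camera axes: x right, y down, z forward; pixel columns grow to the right and rows downward; lengths in m; the calibration is good to about 2 mm. The wrist camera is an equidistant fisheye: a pixel r from the principal point sees the ray r / f radians off the axis. A picture is of the moment at which its call begins: read the wrist's pose just before it.
- manip.hand_in(): hands the job in; it is judged then, once.
Trained networks look in the newest picture that a camera, given by its name, has taken for a name from the list of things; names that differ only in an ending like _2 or _b are one class to them, and where a whole thing is asked for, a point or a joint stands for the part that bears it (a point fixed in the world has none). Each returns a list of dicts, best first, with "score" (0 to 1); they miss things now and then, are a little off and sometimes report something else, mostly with a low value. They report only what shows in the picture. A call takes as long as a camera call. They do not tell look-alikes from the thing itself.
- manip.search_frame(camera, query): "rect" ([left, top, width, height] in pixels, round what is visible of it).
- manip.trace(camera, query): "pixels" (384x512 bool, what is visible of it) and "rect" ([left, top, width, height] in pixels, round what is visible of it).
The state is a dict: "time_s": time; "qpos": joint angles; "joint_vel": joint speeds; "joint_torque": joint torques, N m; "ee_pos": TCP position; "ee_rot": TCP orientation; "force": force on the tool from outside, world axes, zero at the start; "moment": the same for the moment, N m; "opening": finger opening in m; "finger_force": force on a finger pad.
Only numpy, scipy, OpenCV 4.12 (cv2) and the standard library are available. Lean on these libraries where they do the work, as an engineer would, in place of code of your own. Each camera call takes 0.05 s, during which the arm holds its last target. There are 200 camera calls.

TASK

Stand the wide wooden card stand upright on the counter midway between the two glass jars in front of the sprung stop bar, then press the long side of its base squarely against the bar with a steady push of about 10 N, which drives the bar in to about half its travel; never ram it. Hold it so for at least three seconds while the shopkeeper gets ready to screw it down from beneath, and finish still pressing: do not let go. Leave the jars and everything else where they are.

Things in the scene. Friction and masses are not known exactly. Their poses are not given: they have to be found in the camera images.
- card_stand: wide wooden card stand, loose, 0.2-0.35 kg: pale base 50 (x) by 90 (y) by 30 mm high; across its middle an upright plywood panel 10 mm thick (x), 66 mm wide (y), from 30 to 95 mm above the underside, white card on both faces. Same front and back. Starts upright on the counter, left or right of the robot's centre line. Origin: centre of the underside, z up
- small_stand: the other, smaller card stand, same make: base 36 x 56 x 22 mm, panel 10 mm thick, 42 mm wide, up to 68 mm. Loose; not wanted, leave it alone. Origin at the centre of its underside
- stop: sprung stop, fixed on the counter beyond the two jars: straight aluminium bar 360 mm long (y), 20 mm thick, 6 to 32 mm above the counter, flat face towards the robot, on springs before a dark steel block 30 mm high. Origin on the counter under the middle of the bar's face at rest; x square to the face, away from the robot, the way the bar goes in; y along the bar; z up
- stop_bar (a joint): how far the bar has been pushed in, in m: 0 at rest, 0.025 at its hard end. The spring starts with no preload and resists 0.8 N per mm (10 N at 12.5 mm, half its travel); the bar stays parallel to itself
- jar_left: clear glass jar with a steel lid, loose, 0.45 kg, 82 mm diameter, 95 mm tall; origin at the centre of its underside. Of the two jars in front of the stop bar it is the left one seen from the robot (+ y of the stop). The jars are 235 to 255 mm apart (centres), in a line parallel to the bar, centres 65 mm in front of its resting face
- jar_right: clear glass jar with a steel lid, loose, 0.45 kg, 82 mm diameter, 95 mm tall; origin at the centre of its underside. Of the two jars in front of the stop bar it is the right one seen from the robot (- y of the stop). The jars are 235 to 255 mm apart (centres), in a line parallel to the bar, centres 65 mm in front of its resting face
- tape_roll: cardboard-brown roll 90 mm across, 24 mm high, lying flat; bystander. Origin at the centre of its underside
- screwdriver: screwdriver about 200 mm long lying on the counter nearer the robot than the jars; bystander. Origin at its underside
- vase: terracotta vase 86 mm wide, 110 mm tall, left of the stop; bystander. Origin at the centre of its underside
- tin: plain steel tin 72 mm wide, 85 mm tall, right of the stop; bystander. Origin at the centre of its underside
There are look-alikes about, which are no part of the job. Leave any green or turquoise look-alike of the jar_left alone.

How it is judged:
By the outcome, as a careful person would: the job done as asked, in the order asked, and still so for the second after the job is handed in, while the arm keeps its last pose, push and grip.
It also fails if it takes over 50 s, if anything falls off the work surface, if the arm or the gripper's body presses on something with over 40 N, if the wrist force passes 120 N, or if a joint passes its speed limit or range.

## Working session

There is one attempt and no reset: what is moved stays moved. The work goes in short steps, Python scripts to look and compute and a tool call to move; the robot and the scene stay as the last step left them, time stands still between calls to the robot, and variables do not carry over. Pictures are saved under pics/ and viewed, at most 10 in all, crops included, and the job is handed in when it is done.

Besides the shell and the picture viewer there is one more tool, called after "Emit:" by a JSON object that holds its "fn" and its "kwargs", one argument or row to a line. play_rows: Moves the arm, as the interface text tells. Its arguments: {"type":"object","properties":{"increments":{"type":"array","items":{"type":"object","properties":{"linear":{"type":"array","items":{"type":"number"}},"roll":{"type":"number"}}}},"grip":{"type":"number"}},"required":["increments"]}

```bash
mkdir -p pics; cat > h.py <<'E'
import numpy as np, cv2
from cell import manip
def pts(c):
    d=c["depth"];v,u=np.mgrid[0:384,0:512];K=c["mtx"]
    P=np.stack([(u-K[0,2])/K[0,0]*d,(v-K[1,2])/K[1,1]*d,d],-1)
    R=cv2.Rodrigues(np.array(c["rvec"],float))[0]
    return (P-np.array(c["tvec"]).ravel())@R
def save(n,im,s=1): cv2.imwrite("pics/"+n,cv2.resize(np.ascontiguousarray(im[...,::-1]),None,fx=s,fy=s))
E
python3 - <<'E'
from h import *
o=manip.observe();print(o)
ims=[]
for cam in("top","scene"):
    c=manip.capture(cam);W=pts(c);ims.append(c["image"]);save(cam+"0.png",c["image"],1.5)
    for q in["card_stand","small_stand","stop","jar_left","jar_right","tape_roll","screwdriver","vase","tin"]:
        for r in manip.trace(cam,q)[:4]:
            m=r["pixels"]&(c["depth"]>0)
            if m.sum()<5: continue
            p=W[m];p=p[p[:,2]>.004] if (p[:,2]>.004).sum()>5 else p
            print(cam,q,round(r["score"],2),r["rect"],np.median(p,0).round(3),np.percentile(p,2,axis=0).round(3),np.percentile(p,98,axis=0).round(3))
E
```

```text
{'time_s': 0.0, 'qpos': array([ 1.23298930e+00,  1.26391559e-01, -4.06032328e-02,  1.40540984e+00,
       -2.33821742e-05,  1.57081796e+00]), 'joint_vel': array([-1.06002212e-03, -1.03196517e-03, -1.51064826e-03, -3.39649547e-05,
        4.00062456e-04,  9.78706401e-04]), 'joint_torque': array([ 2.39725105e-04, -4.35917044e+01,  3.52920985e+01,  1.73926691e-02,
        8.33311105e-05, -5.26872839e-06]), 'ee_pos': array([0.17387135, 0.49495716, 0.24152459]), 'ee_rot': array([-1.23645966e-04,  1.68112170e-01,  9.85767544e-01, -7.94675667e-04]), 'force': array([-0.28787917, -0.15949706,  0.39520446]), 'moment': array([ 0.01547124,  0.03612136, -0.03060492]), 'finger_force': 0.0, 'opening': 0.08552215803176198}
top card_stand 0.59 [130.5, 204.6, 38.0, 18.8] [0.425 0.329 0.03 ] [0.403 0.289 0.024] [0.449 0.375 0.098]
top small_stand 0.71 [358.4, 221.1, 25.6, 13.4] [ 0.394 -0.303  0.024] [ 0.375 -0.333  0.015] [ 0.413 -0.279  0.071]
top small_stand 0.29 [261.3, 212.7, 66.1, 8.9] [ 0.428 -0.129  0.023] [ 0.417 -0.175  0.013] [0.438 0.006 0.029]
top jar_left 0.94 [176.3, 139.3, 27.1, 32.2] [
[... 1754 characters left out ...]
.558 0.174 0.011] [0.632 0.247 0.099]
scene jar_right 0.62 [320.9, 148.8, 32.9, 32.0] [0.434 0.328 0.034] [0.414 0.29  0.008] [0.454 0.371 0.097]
scene jar_right 0.56 [244.5, 208.0, 24.2, 44.5] [ 0.601 -0.035  0.093] [ 0.548 -0.068  0.01 ] [0.622 0.006 0.099]
scene tape_roll 0.69 [255.2, 175.2, 27.8, 28.2] [0.426 0.084 0.022] [0.379 0.043 0.005] [0.465 0.125 0.029]
scene screwdriver 0.63 [188.0, 196.9, 59.1, 24.0] [ 0.437 -0.135  0.022] [ 0.423 -0.181  0.008] [ 0.445 -0.076  0.029]
scene vase 0.87 [373.5, 177.5, 29.1, 37.0] [0.638 0.37  0.074] [0.599 0.345 0.017] [0.663 0.409 0.113]
scene tin 0.67 [122.6, 256.9, 37.3, 34.0] [ 0.604 -0.363  0.08 ] [ 0.558 -0.397  0.009] [ 0.621 -0.331  0.089]
```

View pics/top0.png

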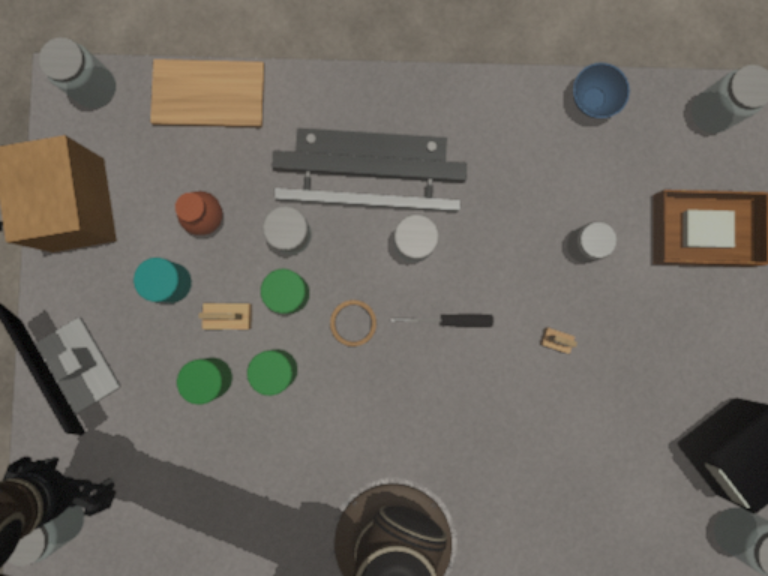

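View pics/scene0.png

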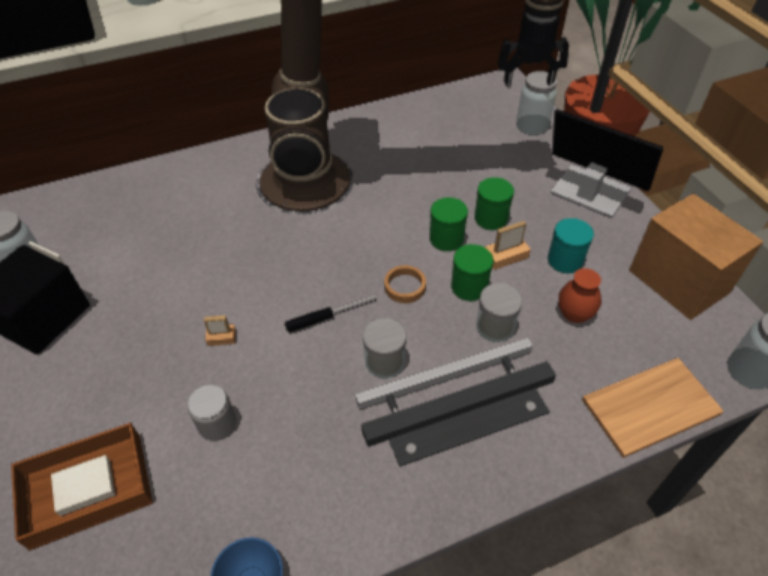

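The top view shows the wide stand at about (226,317), with its long side along y. The clear jars are at (285,230) and (416,237), and the bar is just beyond them, slightly turned. The green and turquoise cans are look-alikes. Next I'll measure the poses more closely.

```bash
python3 - <<'E'
from h import *
for cam in("top","scene"):
    c=manip.capture(cam);W=pts(c);x,y,z=W[...,0],W[...,1],W[...,2];d=c["depth"]>0
    # bar top: per-y front edge
    m=d&(z>.024)&(z<.042)&(x>.625)&(x<.69)&(y>-.13)&(y<.26)
    p=W[m];print(cam,"bar n",m.sum(),p.mean(0).round(4))
    for f,nm in((lambda a:np.percentile(a,5),"front"),(np.median,"mid"),(lambda a:np.percentile(a,95),"back")):
        ys=np.arange(-.09,.23,.02);xs=[f(p[abs(p[:,1]-t)<.012][:,0]) if (abs(p[:,1]-t)<.012).sum()>3 else np.nan for t in ys]
        xs=np.array(xs);k=~np.isnan(xs);print(nm,np.polyfit(ys[k]-.07,xs[k],1).round(4))
    print("bar yext",np.percentile(p[:,1],[0.5,99.5]).round(3))
    for j in((.586,.211),(.577,-.024)):
        m=d&(z>.085)&(z<.105)&(np.hypot(x-j[0],y-j[1])<.06);q=W[m][:,:2].astype(np.float32)
        print("jar",cv2.minEnclosingCircle(q)[0],cv2.minEnclosingCircle(q)[1],q.mean(0))
    for nm,(a,b),s in(("base",(.018,.04),.07),("panel",(.06,.11),.07)):
        m=d&(z>a)&(z<b)&(abs(x-.427)<.04)&(abs(y-.33)<s)
        q=W[m][:,:2].astype(np.float32);r=cv2.minAreaRect(q);print(nm,m.sum(),q.mean(0),r)
E
```

```text
top bar n 908 [0.6593 0.0665 0.0314]
front [0.0412 0.6498]
mid [0.0403 0.6588]
back [0.0364 0.6702]
bar yext [-0.11   0.245]
jar (0.5905271172523499, 0.2154739648103714) 0.04118300974369049 [0.58972967 0.21466146]
jar (0.5803228616714478, -0.02640429139137268) 0.041136179119348526 [ 0.5797226  -0.02617086]
base 430 [0.42550197 0.33013165] ((0.4261131286621094, 0.3334423303604126), (0.046369682997465134, 0.09082289040088654), 1.37795090675354)
panel 108 [0.42657435 0.33059964] ((0.426516056060791, 0.33312860131263733), (0.008568817749619484, 0.06678549945354462), 1.7418526411056519)
scene bar n 980 [0.6616 0.0642 0.0318]
front [-0.0207  0.648 ]
mid [0.0287 0.663 ]
back [0.0302 0.6733]
bar yext [-0.113  0.243]
jar (0.5926811099052429, 0.2139766365289688) 0.04244393855333328 [0.59539187 0.21096745]
jar (0.5816564559936523, -0.028030039742588997) 0.042362600564956665 [ 0.58575696 -0.02942964]
base 235 [0.43946475 0.3269646 ] ((0.4295528531074524, 0.3313976526260376), (0.08881723135709763, 0.05084574967622757), 89.98822784423828)
panel 192 [0.43049955 0.32875   ] ((0.4274410307407379, 0.33144423365592957), (0.0155646288767457, 0.06722701340913773), 2.846574306488037)
```

Emit:
{"fn": "play_rows", "kwargs": {
  "increments": [
    {"linear": [0.036, -0.023, 0], "roll": -0.18},
    {"linear": [0.036, -0.023, 0], "roll": -0.18},
    {"linear": [0.036, -0.023, 0], "roll": -0.18},
    {"linear": [0.036, -0.023, 0], "roll": -0.18},
    {"linear": [0.036, -0.023, 0], "roll": -0.18},
    {"linear": [0.036, -0.023, 0], "roll": -0.18},
    {"linear": [0.036, -0.027, 0], "roll": -0.153},
    {"linear": [0, 0, 0], "roll": 0},
    {"linear": [0, 0, 0], "roll": 0}
  ],
  "grip": 0.06
}}

```text
time_s: 2.22
ee_pos: [0.4258, 0.3303, 0.2422]
ee_rot: [-0.0, 0.707, 0.707, -0.0]
force: [-0.2, 0.7, 1.5]
opening: 0.0596
finger_force: 0.0
```

Emit:
{"fn": "play_rows", "kwargs": {
  "increments": [
    {"linear": [0.001, 0.002, -0.035], "roll": 0.025},
    {"linear": [0, 0, -0.035]},
    {"linear": [0, 0, -0.035]},
    {"linear": [0, 0, -0.035]},
    {"linear": [0, 0, -0.025]},
    {"linear": [0, 0, -0.02]},
    {"linear": [0, 0, 0]}
  ]
}}

```text
schema error: expected keys linear, roll
```

Emit:
{"fn": "play_rows", "kwargs": {
  "increments": [
    {"linear": [0, 0, 0]},
    {"linear": [0, 0, 0]},
    {"linear": [0, 0, 0]},
    {"linear": [0, 0, 0]},
    {"linear": [0, 0, 0]},
    {"linear": [0, 0, 0]}
  ],
  "grip": 0.0
}}

```text
schema error: expected keys linear, roll
```

Emit:
{"fn": "play_rows", "kwargs": {
  "increments": [
    {"linear": [0.001, 0.002, -0.035], "roll": 0.025},
    {"linear": [0, 0, -0.035], "roll": 0},
    {"linear": [0, 0, -0.035], "roll": 0},
    {"linear": [0, 0, -0.035], "roll": 0},
    {"linear": [0, 0, -0.025], "roll": 0},
    {"linear": [0, 0, -0.02], "roll": 0},
    {"linear": [0, 0, 0], "roll": 0}
  ]
}}

```text
time_s: 3.1
ee_pos: [0.425, 0.3324, 0.056]
ee_rot: [-0.0, 0.697, 0.717, -0.002]
force: [-0.1, 0.3, -0.9]
opening: 0.0598
finger_force: 0.0
```

```bash
python3 - <<'E'
from h import *
print(manip.observe()["force"]); c=manip.capture("wrist");save("w1.png",c["image"],1.5)
E
```

```text
[-0.12130573  0.26727676 -0.89364529]
```

View pics/w1.png

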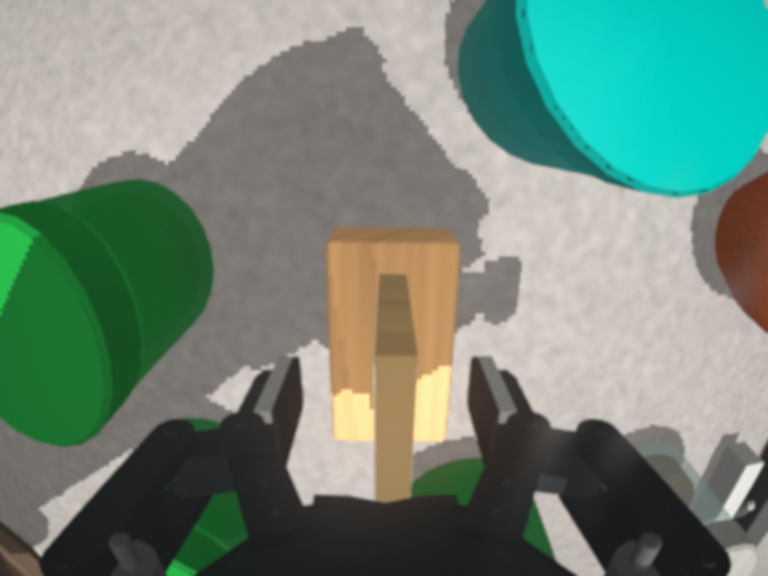

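The panel (around column 395) sits between the fingers and parallel to the pads, so I'm closing.

Emit:
{"fn": "play_rows", "kwargs": {
  "increments": [
    {"linear": [0, 0, 0], "roll": 0},
    {"linear": [0, 0, 0], "roll": 0},
    {"linear": [0, 0, 0], "roll": 0},
    {"linear": [0, 0, 0], "roll": 0},
    {"linear": [0, 0, 0], "roll": 0},
    {"linear": [0, 0, 0], "roll": 0}
  ],
  "grip": 0.0
}}

```text
time_s: 3.9
ee_pos: [0.4275, 0.3327, 0.0582]
ee_rot: [0.0, 0.698, 0.716, 0.001]
force: [-1.1, 0.4, 5.7]
opening: 0.0094
finger_force: 59.8
```

Emit:
{"fn": "play_rows", "kwargs": {
  "increments": [
    {"linear": [0, 0, 0.02], "roll": 0},
    {"linear": [0, 0, 0.04], "roll": 0},
    {"linear": [0, 0, 0.05], "roll": 0},
    {"linear": [0, 0, 0.03], "roll": 0},
    {"linear": [0.012, -0.016, 0], "roll": 0},
    {"linear": [0.025, -0.033, 0], "roll": -0.01},
    {"linear": [0.028, -0.038, 0], "roll": -0.01},
    {"linear": [0.028, -0.038, 0], "roll": -0.01},
    {"linear": [0.028, -0.038, 0], "roll": -0.01},
    {"linear": [0.028, -0.038, 0], "roll": -0.01},
    {"linear": [0.02, -0.024, 0], "roll": -0.01},
    {"linear": [0.01, -0.012, 0], "roll": -0.006}
  ]
}}

```text
time_s: 5.4
ee_pos: [0.606, 0.0928, 0.1947]
ee_rot: [-0.001, 0.722, 0.691, -0.002]
force: [-0.4, -0.2, -2.4]
opening: 0.0095
finger_force: 58.9
```

Emit:
{"fn": "play_rows", "kwargs": {
  "increments": [
    {"linear": [0, 0, 0], "roll": 0},
    {"linear": [0, 0, 0], "roll": 0},
    {"linear": [0, 0, 0], "roll": 0}
  ]
}}

```text
time_s: 5.78
ee_pos: [0.6054, 0.0963, 0.1974]
ee_rot: [-0.0, 0.721, 0.693, 0.0]
force: [0.1, -0.5, -2.9]
opening: 0.0094
finger_force: 58.9
```

```bash
python3 - <<'E'
from h import *
o=manip.observe();print(o["ee_pos"],o["ee_rot"],o["force"],o["moment"],o["opening"],o["time_s"])
c=manip.capture("wrist");save("w2.png",c["image"],1.5)
c=manip.capture("scene");W=pts(c);r=manip.trace("scene","card_stand")
for a in r[:2]:
    m=a["pixels"]&(c["depth"]>0);p=W[m];print(a["score"],a["rect"],np.percentile(p,2,axis=0),np.percentile(p,98,axis=0))
save("s2.png",c["image"][150:350,150:420],2.5)
E
```

```text
[0.60536989 0.09634569 0.19741788] [-9.59323335e-05  7.20883296e-01  6.93056463e-01  5.09089661e-05] [ 0.11861134 -0.54340745 -2.90122485] [-0.01120629  0.03111771  0.0070383 ] 0.009403417924764476 5.775
0.98 [281.9, 181.2, 39.4, 35.7] [0.58509822 0.04999232 0.1436998 ] [0.63242362 0.13674927 0.23387621]
```

View pics/w2.png

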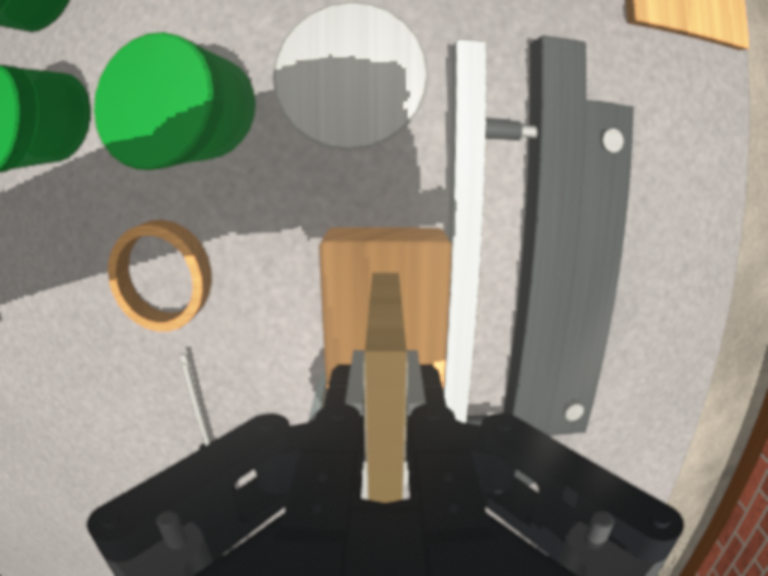

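View pics/s2.png

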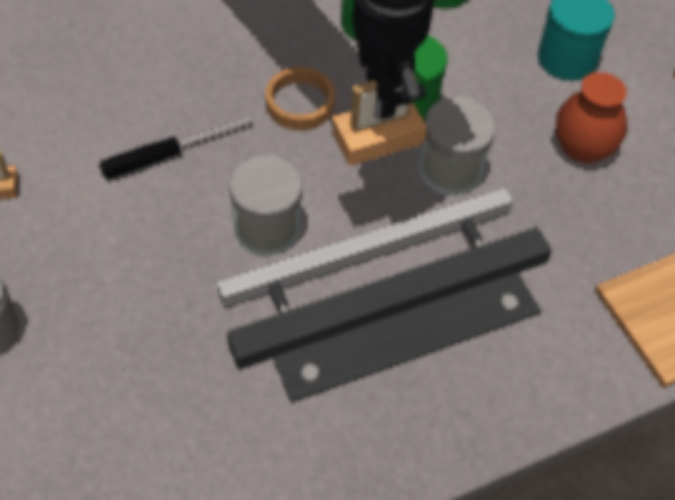

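The stand hangs level in the grip, parallel to the bar, with its near edge just clear of it. Now I'll lower it.

Emit:
{"fn": "play_rows", "kwargs": {
  "increments": [
    {"linear": [0, -0.001, -0.03], "roll": -0.0015},
    {"linear": [0, 0, -0.035], "roll": 0},
    {"linear": [0, 0, -0.03], "roll": 0},
    {"linear": [0, 0, -0.025], "roll": 0},
    {"linear": [0, 0, -0.012], "roll": 0},
    {"linear": [0, 0, -0.004], "roll": 0},
    {"linear": [0, 0, 0], "roll": 0},
    {"linear": [0, 0, 0], "roll": 0}
  ]
}}

```text
time_s: 6.92
ee_pos: [0.6067, 0.0945, 0.0625]
ee_rot: [0.001, 0.722, 0.692, 0.001]
force: [-0.4, 0.8, -2.4]
opening: 0.0096
finger_force: 58.8
```

Emit:
{"fn": "play_rows", "kwargs": {
  "increments": [
    {"linear": [0, 0, -0.001], "roll": 0},
    {"linear": [0, 0, -0.001], "roll": 0},
    {"linear": [0, 0, 0], "roll": 0},
    {"linear": [0, 0, 0], "roll": 0}
  ]
}}

```text
time_s: 7.42
ee_pos: [0.6059, 0.0943, 0.0593]
ee_rot: [-0.0, 0.722, 0.692, -0.0]
force: [-0.3, 0.5, -3.3]
opening: 0.0091
finger_force: 58.8
```

Emit:
{"fn": "play_rows", "kwargs": {
  "increments": [
    {"linear": [0, 0, -0.001], "roll": 0},
    {"linear": [0, 0, 0], "roll": 0},
    {"linear": [0, 0, 0], "roll": 0}
  ]
}}

```text
time_s: 7.8
ee_pos: [0.606, 0.0943, 0.0583]
ee_rot: [-0.0, 0.722, 0.692, -0.0]
force: [-1.3, -0.3, -3.1]
opening: 0.0092
finger_force: 59.1
```

Emit:
{"fn": "play_rows", "kwargs": {
  "increments": [
    {"linear": [0, 0, -0.0005], "roll": 0},
    {"linear": [0, 0, 0], "roll": 0},
    {"linear": [0, 0, 0], "roll": 0}
  ]
}}

```text
time_s: 8.18
ee_pos: [0.606, 0.0942, 0.0582]
ee_rot: [0.0, 0.722, 0.692, 0.0]
force: [-2.3, -1.2, 2.7]
opening: 0.0094
finger_force: 59.8
```

On the counter. I'll approach the bar gently along its normal.

Emit:
{"fn": "play_rows", "kwargs": {
  "increments": [
    {"linear": [0.003, -0.0001, 0], "roll": 0},
    {"linear": [0.004, -0.0002, 0], "roll": 0},
    {"linear": [0.004, -0.0002, 0], "roll": 0},
    {"linear": [0.003, -0.0001, 0], "roll": 0},
    {"linear": [0, 0, 0], "roll": 0},
    {"linear": [0, 0, 0], "roll": 0}
  ]
}}

```text
time_s: 8.93
ee_pos: [0.6204, 0.0937, 0.0582]
ee_rot: [0.0, 0.722, 0.692, 0.0]
force: [-2.8, 0.1, 5.1]
opening: 0.0095
finger_force: 60.3
```

Emit:
{"fn": "play_rows", "kwargs": {
  "increments": [
    {"linear": [0.002, -0.0001, 0], "roll": 0},
    {"linear": [0.002, -0.0001, 0], "roll": 0},
    {"linear": [0.002, -0.0001, 0], "roll": 0},
    {"linear": [0.002, 0, 0], "roll": 0},
    {"linear": [0, 0, 0], "roll": 0},
    {"linear": [0, 0, 0], "roll": 0}
  ]
}}

```text
time_s: 9.68
ee_pos: [0.6278, 0.0933, 0.0582]
ee_rot: [-0.0, 0.722, 0.692, -0.0]
force: [-7.7, -1.3, 7.0]
opening: 0.0093
finger_force: 60.6
```

Emit:
{"fn": "play_rows", "kwargs": {
  "increments": [
    {"linear": [0.001, 0, 0], "roll": 0},
    {"linear": [0.001, -0.0001, 0], "roll": 0},
    {"linear": [0.001, 0, 0], "roll": 0},
    {"linear": [0, 0, 0], "roll": 0},
    {"linear": [0, 0, 0], "roll": 0},
    {"linear": [0, 0, 0], "roll": 0}
  ]
}}

```text
time_s: 10.42
ee_pos: [0.6296, 0.0933, 0.0583]
ee_rot: [-0.001, 0.722, 0.692, -0.001]
force: [-9.7, -0.5, 11.5]
opening: 0.0093
finger_force: 61.2
```

```bash
python3 - <<'E'
from h import *
o=manip.observe();print(o["ee_pos"],o["force"],o["moment"])
for cam in("top","scene"):
    c=manip.capture(cam);W=pts(c);x,y,z=W[...,0],W[...,1],W[...,2]
    m=(c["depth"]>0)&(z>.024)&(z<.042)&(x>.62)&(x<.70)
    for a,b in((.145,.245),(-.1,.0)):
        p=W[m&(y>a)&(y<b)];p=p[:,0]-.041*(p[:,1]-.07);print(cam,np.percentile(p,[5,50,95]).round(4))
    # jars
    for j in((.59,.215),(.58,-.027)):
        q=W[(c["depth"]>0)&(z>.085)&(z<.105)&(np.hypot(x-j[0],y-j[1])<.06)][:,:2].astype(np.float32);print(cv2.minEnclosingCircle(q))
    save(cam+"3.png",c["image"][90:240,130:330] if cam=="top" else c["image"][150:300,200:400],4)
E
```

```text
[0.62958257 0.09326524 0.0583009 ] [-9.66257294 -0.52536944 11.53955064] [-0.13041135  2.17712342  0.1116462 ]
top [0.6525 0.6615 0.6709]
top [0.6521 0.6623 0.6795]
((0.5904109477996826, 0.21536439657211304), 0.04106265679001808)
((0.5802997946739197, -0.026517974212765694), 0.04125950112938881)
scene [0.6203 0.6644 0.6799]
scene [0.6522 0.6663 0.682 ]
((0.5913357734680176, 0.21235591173171997), 0.04316228628158569)
((0.5842037200927734, -0.028748570010066032), 0.042830076068639755)
```

View pics/scene3.png

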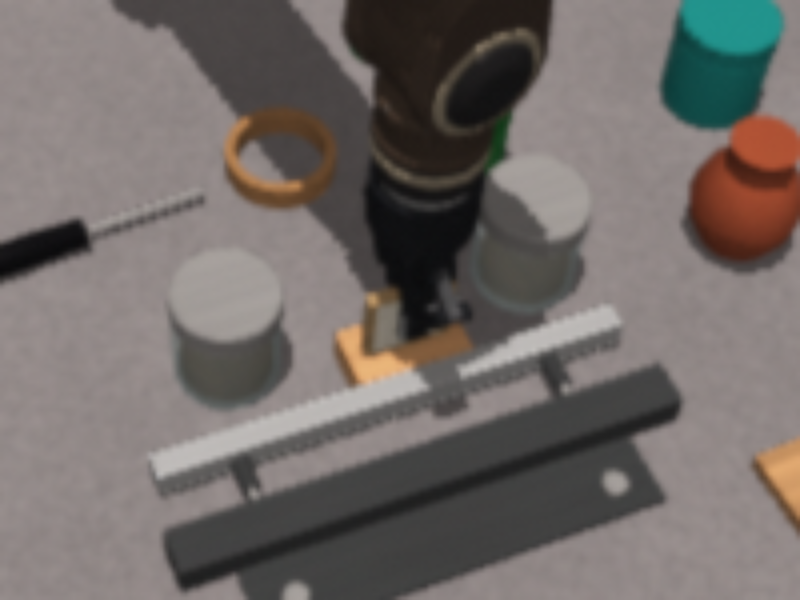

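The bar has gone in only about 3 mm. The rest of the force is friction from pressing down, so I'll ease the down-force before going on.

Emit:
{"fn": "play_rows", "kwargs": {
  "increments": [
    {"linear": [0, 0, 0.0005], "roll": 0},
    {"linear": [0.001, 0, 0.0002], "roll": 0},
    {"linear": [0.001, -0.0001, 0], "roll": 0},
    {"linear": [0.001, 0, 0], "roll": 0},
    {"linear": [0, 0, 0], "roll": 0},
    {"linear": [0, 0, 0], "roll": 0}
  ]
}}

```text
time_s: 11.28
ee_pos: [0.6316, 0.0932, 0.0584]
ee_rot: [-0.002, 0.722, 0.692, -0.002]
force: [-11.7, -0.5, 9.6]
opening: 0.0097
finger_force: 60.8
```

Emit:
{"fn": "play_rows", "kwargs": {
  "increments": [
    {"linear": [0.001, 0, 0], "roll": 0},
    {"linear": [0.001, -0.0001, 0], "roll": 0},
    {"linear": [0, 0, 0], "roll": 0},
    {"linear": [0, 0, 0], "roll": 0}
  ]
}}

```text
time_s: 11.78
ee_pos: [0.6333, 0.0931, 0.0584]
ee_rot: [-0.002, 0.722, 0.692, -0.002]
force: [-14.2, -0.8, 9.7]
opening: 0.0096
finger_force: 61.1
```

Emit:
{"fn": "play_rows", "kwargs": {
  "increments": [
    {"linear": [0, 0, 0.0005], "roll": 0},
    {"linear": [0, 0, 0.0004], "roll": 0},
    {"linear": [0, 0, 0], "roll": 0},
    {"linear": [0, 0, 0], "roll": 0}
  ]
}}

```text
time_s: 12.28
ee_pos: [0.6335, 0.093, 0.0584]
ee_rot: [-0.002, 0.722, 0.692, -0.002]
force: [-10.0, -0.7, 5.0]
opening: 0.0089
finger_force: 60.2
```

Emit:
{"fn": "play_rows", "kwargs": {
  "increments": [
    {"linear": [0.001, 0, 0], "roll": 0},
    {"linear": [0.001, -0.0001, 0], "roll": 0},
    {"linear": [0.001, 0, 0], "roll": 0},
    {"linear": [0, 0, 0], "roll": 0},
    {"linear": [0, 0, 0], "roll": 0}
  ]
}}

```text
time_s: 12.9
ee_pos: [0.6358, 0.093, 0.0584]
ee_rot: [-0.002, 0.722, 0.692, -0.002]
force: [-12.9, -0.6, 7.0]
opening: 0.0097
finger_force: 60.4
```

Emit:
{"fn": "play_rows", "kwargs": {
  "increments": [
    {"linear": [0, 0, 0.0005], "roll": 0},
    {"linear": [0.001, 0, 0.0003], "roll": 0},
    {"linear": [0.001, -0.0001, 0], "roll": 0},
    {"linear": [0.001, 0, 0], "roll": 0},
    {"linear": [0, 0, 0], "roll": 0},
    {"linear": [0, 0, 0], "roll": 0}
  ]
}}

```text
time_s: 13.65
ee_pos: [0.6383, 0.0928, 0.0585]
ee_rot: [-0.003, 0.722, 0.692, -0.003]
force: [-12.7, -0.2, 4.3]
opening: 0.0094
finger_force: 60.0
```

```bash
python3 - <<'E'
from h import *
o=manip.observe();print(o["ee_pos"],o["ee_rot"],o["force"],o["moment"])
for cam in("top","scene"):
    c=manip.capture(cam);W=pts(c);x,y,z=W[...,0],W[...,1],W[...,2]
    m=(c["depth"]>0)&(z>.024)&(z<.042)&(x>.62)&(x<.685)
    for a,b in((.145,.245),(-.1,.0)):
        p=W[m&(y>a)&(y<b)];p=p[:,0]-.041*(p[:,1]-.07);print(cam,np.percentile(p,[5,50,95]).round(4))
    r=manip.trace(cam,"card_stand")
    for a in r[:1]:
        p=W[a["pixels"]&(c["depth"]>0)];p=p[(p[:,2]<.042)];print(a["score"],np.percentile(p,[2,98],axis=0).round(4))
c=manip.capture("wrist");save("w4.png",c["image"],1.5)
E
```

```text
[0.63831932 0.09284474 0.05849111] [-0.00269623  0.72176548  0.69212619 -0.00294152] [-12.693481    -0.20475049   4.34715777] [-0.07427324  2.84913586  0.11171172]
top [0.6614 0.6687 0.6775]
top [0.6605 0.67   0.6797]
scene [0.6208 0.6685 0.6793]
scene [0.6258 0.6741 0.6831]
0.74 [[0.614  0.0471 0.0112]
 [0.6623 0.1272 0.0383]]
```

View pics/w4.png

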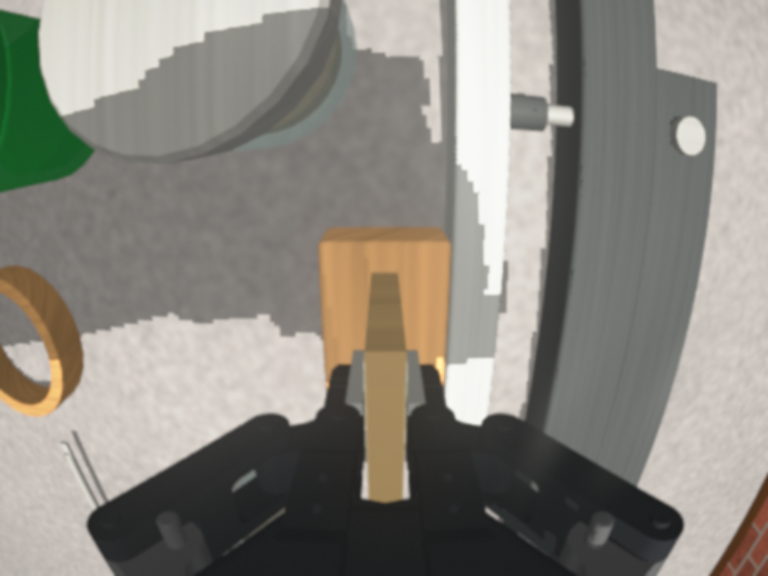

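The base lies flush on the bar, which the top camera puts about 11 mm in. One last small step, then hold.

Emit:
{"fn": "play_rows", "kwargs": {
  "increments": [
    {"linear": [0.0006, 0, 0.0003], "roll": 0},
    {"linear": [0.0008, 0, 0], "roll": 0},
    {"linear": [0, 0, 0], "roll": 0},
    {"linear": [0, 0, 0], "roll": 0},
    {"linear": [0, 0, 0], "roll": 0}
  ]
}}

```text
time_s: 14.52
ee_pos: [0.6394, 0.0928, 0.0585]
ee_rot: [-0.003, 0.722, 0.692, -0.003]
force: [-13.2, 0.7, 3.2]
opening: 0.0095
finger_force: 59.9
```

```bash
python3 - <<'E'
from h import *
o=manip.observe();print(o["ee_pos"],o["ee_rot"],o["force"])
c=manip.capture("top");W=pts(c);x,y,z=W[...,0],W[...,1],W[...,2]
m=(c["depth"]>0)&(z>.024)&(z<.042)&(x>.62)&(x<.685)
for a,b in((.145,.245),(-.1,.0)):
    p=W[m&(y>a)&(y<b)];p=p[:,0]-.041*(p[:,1]-.07);print(np.percentile(p,[5,50,95]).round(4))
E
```

```text
[0.6394234  0.09282271 0.05853958] [-0.00288417  0.72175803  0.69213204 -0.00320493] [-13.15809294   0.72245662   3.20474373]
[0.6618 0.6695 0.6785]
[0.6617 0.6709 0.6808]
```

The bar is in about 12 mm, which is roughly 10 N on the spring. Holding.

Emit:
{"fn": "play_rows", "kwargs": {
  "increments": [
    {"linear": [0, 0, 0], "roll": 0},
    {"linear": [0, 0, 0], "roll": 0},
    {"linear": [0, 0, 0], "roll": 0},
    {"linear": [0, 0, 0], "roll": 0},
    {"linear": [0, 0, 0], "roll": 0},
    {"linear": [0, 0, 0], "roll": 0},
    {"linear": [0, 0, 0], "roll": 0},
    {"linear": [0, 0, 0], "roll": 0},
    {"linear": [0, 0, 0], "roll": 0},
    {"linear": [0, 0, 0], "roll": 0},
    {"linear": [0, 0, 0], "roll": 0},
    {"linear": [0, 0, 0], "roll": 0}
  ]
}}

```text
time_s: 16.08
ee_pos: [0.6394, 0.0928, 0.0585]
ee_rot: [-0.003, 0.722, 0.692, -0.003]
force: [-12.6, -0.1, 3.8]
opening: 0.0095
finger_force: 59.9
```

Emit:
{"fn": "play_rows", "kwargs": {
  "increments": [
    {"linear": [0, 0, 0], "roll": 0},
    {"linear": [0, 0, 0], "roll": 0},
    {"linear": [0, 0, 0], "roll": 0},
    {"linear": [0, 0, 0], "roll": 0},
    {"linear": [0, 0, 0], "roll": 0},
    {"linear": [0, 0, 0], "roll": 0},
    {"linear": [0, 0, 0], "roll": 0},
    {"linear": [0, 0, 0], "roll": 0},
    {"linear": [0, 0, 0], "roll": 0},
    {"linear": [0, 0, 0], "roll": 0},
    {"linear": [0, 0, 0], "roll": 0},
    {"linear": [0, 0, 0], "roll": 0}
  ]
}}

```text
time_s: 17.58
ee_pos: [0.6394, 0.0928, 0.0585]
ee_rot: [-0.003, 0.722, 0.692, -0.003]
force: [-13.2, -0.4, 3.5]
opening: 0.0093
finger_force: 59.9
```

Emit:
{"fn": "play_rows", "kwargs": {
  "increments": [
    {"linear": [0, 0, 0], "roll": 0},
    {"linear": [0, 0, 0], "roll": 0},
    {"linear": [0, 0, 0], "roll": 0},
    {"linear": [0, 0, 0], "roll": 0},
    {"linear": [0, 0, 0], "roll": 0},
    {"linear": [0, 0, 0], "roll": 0},
    {"linear": [0, 0, 0], "roll": 0},
    {"linear": [0, 0, 0], "roll": 0},
    {"linear": [0, 0, 0], "roll": 0},
    {"linear": [0, 0, 0], "roll": 0},
    {"linear": [0, 0, 0], "roll": 0},
    {"linear": [0, 0, 0], "roll": 0}
  ]
}}

```text
time_s: 19.08
ee_pos: [0.6394, 0.0928, 0.0585]
ee_rot: [-0.003, 0.722, 0.692, -0.003]
force: [-13.9, -1.3, 3.5]
opening: 0.0091
finger_force: 59.9
```

```bash
python3 - <<'E'
from h import *
o=manip.observe();print(o["ee_pos"],o["force"],o["time_s"]);print(manip.hand_in())
E
```

```text
[0.63941431 0.09281402 0.05851237] [-13.9209079   -1.31270784   3.458226  ] 19.075
the job is handed in; nothing more can be done
None
```

Handed in at 19 s: the card stand is upright midway between the jars, its long side flush on the bar, which is about 12 mm in (roughly 10 N on the spring; the wrist reads 13–14 N, the excess put down to counter friction), held for 4.5 s and still gripped and pressing.

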